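# Shelve the reference standard, then hold the carrier flush on the tilted stage

### The arm

A 6-joint arm with a two-finger parallel gripper is mounted at the origin on the work surface. World frame = base frame: x ahead of the robot, y to its left, z up, the work surface at z = 0. Lengths are in m, angles in rad, forces in N, time in s.
With the tool pointing down it reaches from about 0.3 to 0.875 m from the base axis. Payload 6.4 kg.
Tool frame: the origin (TCP) lies at the centre of the arm's flange, where the gripper is bolted on; the fingertips stand 173 mm ahead of it and the grasp point (between the pads) lies 155 mm ahead of it (ctrl.pinch_z is the distance from the TCP to the grasp point, in m); z points along the fingers, y is the direction in which the jaws open and shut (so a half turn about z gives the same grasp; the last joint's range is limited). The gripper opens to 85 mm and grips with 20 to 120 N. Pads are 22 mm wide; open, the fingers measure 114 mm over their backs; the gripper's body (76 mm by 85 mm) begins 54 mm behind the grasp point. The pads swing forward as they close: fully open they stand 13 mm farther back than shut.
Start: joints at [0.925, 0.181, 1.607, -0, 1.354, -0.206], TCP at [0.245, 0.52, 0.405] pointing down, gripper open.
Joint ranges: [-2.99, 2.99], [-0.89, 2.07], [0.3, 2.58], [-1.14, 4.28], [0, 2.63], [-3.12, 3.12]. Speed limits (rad/s): [2.57, 2.57, 3.01, 3.14, 3.14, 3.14].

### API

Orientations are given as a unit quaternion [w, x, y, z].
In Python, from bench import ctrl gives the robot as it stands.
- The arm moves only by the tool drive_tool, never from a script. Its argument "commands" is a list that holds one entry, the list of rows, each a list of 7 numbers: the shift along the tool's x, y, z in units of 50 mm (1.0 is 50 mm), then the turn, a rotation vector about the tool's x, y, z in units of 8 degrees (1.0 is 8 degrees), then the closure in counts, from 0 (fully open) to 255 (shut). A call has 1 to 10 rows; each row shifts and turns the commanded pose from where the row before left it, along the tool's axes as they then stand; what a row does not reach is not made up. A row lasts 1/10 s, in which the tool goes at most 50 mm and 8.59 degrees, less where a joint would pass 70% of its speed; a pose out of reach is approached as far as the arm can. A call is refused whole if a number of a shift passes 1 or a number of a turn 1, either way. A call with a gripper value outside its range is refused whole. The fingers move at their own pace and stop on an object; the grip force is fixed at half the most. Time passes only in rows, so rows that do not move let the fingers close. It gives the time, the measured TCP pose, the force and the opening at its end, in the units of the state.
- ctrl.get_obs(): the state, without advancing time (a new reading comes with each control period).
- ctrl.camera(name): name is "scene" or "side" or "wrist"; returns a dict with "pixels" (384x512x3 uint8, red, green, blue), "depth" (384x512 float32, m along the optical axis (not along the pixel's ray), 0 where there is no reading), "intrinsics" (3x3 intrinsics, pixels), "R" (3x3) and "t" (3): a world point X has camera coordinates R X + t; the wrist camera has in their place "tool_from_camera" (4x4, takes a point from camera to tool coordinates, whose origin is the TCP and whose axes are the flange's). Camera axes: x right, y down, z forward; pixel columns grow to the right and rows downward; lengths in m; the calibration is good to about 2 mm. A picture is of the moment at which its call begins: read the wrist's pose just before it.
- ctrl.hand_in(): hands the job in, once; it reports no verdict.
The state is a dict: "time_s": time; "q": joint angles; "dq": joint speeds; "joint_efforts": joint torques, N m; "eef_pos": TCP position; "eef_rot": TCP orientation; "wrist_force": force on the tool from outside, world axes, zero at the start; "torque": the same for the moment, N m; "opening": opening from 0.0 (shut) to 1.0 (fully open).
Only numpy, scipy, OpenCV 4.12 (cv2) and the standard library are available. Lean on these libraries where they do the work, as an engineer would, in place of code of your own. Each camera call takes 0.05 s, during which the arm holds its last target. There are 200 camera calls.

### The job

Put the white-lidded reference standard that was left out on the bench back in its row on the low white shelf, standing upright in line with the grey-lidded and black-lidded ones, midway between them, without shifting those two. Then take the sample carrier with the blue handle from the tray, leave the grey-handled one alone, tilt the blue one to match the sloped measuring stage and lay it flush on the stage's sprung black face, square to it and centred over the lit window. Press it gently so that the sprung face sinks a few millimetres, and finish while still holding it pressed flush there: do not let go.

Things in the scene. Friction and masses are not known exactly. Their poses are not given: they have to be found in the camera images.
- std_white: white-lidded reference standard, a round upright pot, diameter 44 mm, height 48 mm, about 100 g, black body with a pale band; stands loose on the bench in front of the instrument. Origin at the centre of its underside, z up its axis.
- std_grey: grey-lidded standard, same pot, stands loose in the row on the shelf, at one side of the gap. Origin at the centre of its underside.
- std_black: black-lidded standard, same pot, stands loose in the row on the shelf, 116 to 128 mm centre to centre from the grey one (either may be the left one); the gap between them is where the white one belongs. Origin at the centre of its underside.
- shelf: low white riser shelf, fixed: board 120 mm (its x, front to back) by 270 mm (its y, along the row), open above, board top 50 mm above the bench. Origin on the bench under its centre; its x points away from the robot. The row runs along its y through the middle of the board (x = 0 of its frame), somewhere along its length.
- tray: white sample tray, fixed on the bench, 118 by 196 mm (x, y), rim 10 mm high, 4 mm walls, floor 4 mm thick; the two carriers lie in it side by side along its y, about 90 mm apart, places swapped at random. Origin under its centre.
- carrier_blue: sample carrier to be measured: dark grey frame 80 by 60 mm (its x, y), 6 mm thick, with a glass slide in it, about 120 g, flat smooth underside; blue bridge handle over its middle along x: a bar 78 mm long (x), 14 mm thick (y), spanning 25 to 47 mm above the underside, on two posts at its ends, free space below. Grip the bar across its 14 mm thickness. Origin at the centre of the underside, z up through the handle. It is the same either way round (half turn about z).
- carrier_grey: a second carrier of the same shape with a light grey handle, not to be moved. Origin at the centre of its underside.
- instrument: black contact-measuring instrument on levelling feet, fixed: base 260 by 200 mm (x, y), top 87 mm above the bench; control housing 162 mm high above the bench over its far 73 mm; tilting stage over the near half between two aluminium cheeks that reach 143 mm above the bench at 58 to 70 mm either side, with a 44 mm tilt dial outside the left one. Origin on the bench under the base's centre; its x points away from the robot.
- seat_face (a point): centre of the stage's sprung black face, 96 by 76 mm (x up the slope, y level across it), with the lit violet window 50 by 30 mm in its middle; z is the face's outward normal. The face slopes: it leans towards the robot by 10 to 23 degrees, different each time, and its tilt is locked. Its centre stands about 155 mm above the bench.
- seat (a joint): how far the sprung face is pressed in along its normal, m: 0 when free, 0.008 at the stop. Springs: about 1.6 N to start it moving, plus 0.8 N per mm, 8 N at the stop. It sinks without tilting, so the carrier must match its slope.
Things that resemble listed ones, but are neither listed nor needed, are in the scene too. What is shaped like the carrier_blue but orange or yellow is not meant.

How it is judged:
On the way, in this order (a step that is already met when the one before it is completed fails the run):
1. the white-lidded standard stands in the row on the shelf, let go (x of std_white in the frame of shelf between -0.008 and 0.008 m and z of std_white in the frame of shelf between 0.046 and 0.054 m and horizontal distance between std_white and std_grey between 0.049 and 0.074 m and horizontal distance between std_white and std_black between 0.049 and 0.074 m and angle between each of std_white, std_grey, std_black's own z axis and vertical below 0.08 rad and linear speed of std_white below 0.02 m/s and contact force between the fingers and std_white below 0.05 N), for 0.2 s.
2. the blue-handled carrier is lifted clear of the tray in the grip (z of carrier_blue in the frame of tray above 0.03 m and contact force between the fingers and carrier_blue above 1 N), for 0.1 s.
At the end, for the whole second after the job is handed in: White standard upright and released on the shelf, within 8 mm of the row line, 49-74 mm from each neighbour. Blue carrier in the grip (3 N+), on the sprung face within 0.035 rad of its slope, 0.12 rad square, 8 mm centred, 2 mm touching, pressed with 2.5-20 N, face sunk over 2 mm, still (all of step 1 and angle between the z axis of carrier_blue and the z axis of seat_face, either way round below 0.035 rad and angle between the x axis of carrier_blue and the x axis of seat_face, either way round below 0.12 rad and z of carrier_blue in the frame of seat_face between -0.002 and 0.002 m and x of carrier_blue in the frame of seat_face between -0.008 and 0.008 m and y of carrier_blue in the frame of seat_face between -0.008 and 0.008 m and value of joint seat above 0.002 m and contact force between carrier_blue and instrument between 2.5 and 20 N and contact force between the fingers and carrier_blue above 3 N and linear speed of carrier_blue below 0.02 m/s); the arm keeps its last pose, push and grip.
It fails at once if the grey or black standard in the row is shifted by more than 12 mm (distance of any of std_grey, std_black from where it was at the start of the episode above 0.012 m).
It fails at once if the grey-handled carrier is shifted by more than 15 mm (distance of carrier_grey from where it was at the start of the episode above 0.015 m).
It fails at once if the stage is pressed roughly, with more than 25 N (contact force between carrier_blue and instrument above 25 N).
It also fails if it takes over 54 s, if anything falls off the work surface, if the arm or the gripper's body presses on something with over 40 N, if the wrist force passes 120 N, or if a joint passes its speed limit or range.

## Working session

There is one attempt and no reset: what is moved stays moved. The work goes in short steps, Python scripts to look and compute and a tool call to move; the robot and the scene stay as the last step left them, time stands still between calls to the robot, and variables do not carry over. Pictures are saved under pics/ and viewed, about 8 in all and at most 12, crops included, and the job is handed in when it is done.

Besides the shell and the picture viewer there is one more tool, called after "Request:" in YAML: its name, and indented under it one key for each argument. drive_tool: Moves the arm, as the interface text tells. Its arguments: {"type":"object","properties":{"commands":{"type":"array","items":{"type":"array","items":{"type":"array","items":{"type":"number"}}}}},"required":["commands"]}

```bash
mkdir -p pics; ls; cat > h.py <<'E'
import numpy as np, cv2
from bench import ctrl
from scipy.spatial.transform import Rotation as Ro
def cam(n):
    o=ctrl.get_obs(); c=ctrl.camera(n)
    if n=='wrist':
        T=np.eye(4);q=o['eef_rot'];T[:3,:3]=Ro.from_quat([q[1],q[2],q[3],q[0]]).as_matrix();T[:3,3]=o['eef_pos']
        M=T@np.array(c['tool_from_camera']); 
    else:
        M=np.eye(4);R=np.array(c['R']);M[:3,:3]=R.T;M[:3,3]=-R.T@np.array(c['t'])
    c['M']=M;return c
def cloud(c):
    d=c['depth'];K=np.array(c['intrinsics']);v,u=np.indices(d.shape)
    P=np.stack([(u-K[0,2])/K[0,0]*d,(v-K[1,2])/K[1,1]*d,d],-1)
    W=P@c['M'][:3,:3].T+c['M'][:3,3];W[d==0]=np.nan;return W
def ray(c,u,v,z):
    K=np.array(c['intrinsics']);r=c['M'][:3,:3]@np.array([(u-K[0,2])/K[0,0],(v-K[1,2])/K[1,1],1]);o=c['M'][:3,3]
    return o+r*(z-o[2])/r[2]
def save(c,f,s=1): cv2.imwrite(f,cv2.resize(c['pixels'][...,::-1],None,fx=s,fy=s))
E
python3 - <<'E'
from h import *
a=[]
for n in ('scene','side'):
    c=cam(n);save(c,f'pics/{n}0.png',1.5);print(n,c['M'][:3].round(3).tolist(),c['intrinsics']);np.savez(n+'0.npz',W=cloud(c),p=c['pixels'],M=c['M'],K=c['intrinsics'])
print(ctrl.get_obs(),ctrl.pinch_z)
E
```

```text
pics
scene [[-0.261, 0.613, -0.746, 1.226], [0.965, 0.183, -0.187, 0.173], [0.021, -0.769, -0.639, 0.75]] [[348.61813881   0.         257.34851794]
 [  0.         348.61813881 191.57716781]
 [  0.           0.           1.        ]]
side [[0.926, -0.299, 0.232, 0.244], [-0.378, -0.713, 0.59, -0.648], [-0.011, -0.634, -0.774, 0.965]] [[459.42494376   0.         255.3215491 ]
 [  0.         459.42494376 198.22647271]
 [  0.           0.           1.        ]]
{'time_s': 0.1, 'q': array([ 9.24717054e-01,  1.81479431e-01,  1.60791979e+00,  1.60094543e-05,
        1.35381330e+00, -2.06302041e-01]), 'dq': array([-0.00091111, -0.00151762, -0.00233869,  0.00095425,  0.00140623,
       -0.00201013]), 'joint_efforts': array([-5.63009980e-04, -4.45873868e+01, -3.52241671e+01, -2.91384313e-04,
        3.98919045e-03, -4.65683377e-05]), 'eef_pos': array([0.24463973, 0.52010547, 0.4038612 ]), 'eef_rot': array([-3.41948271e-04,  2.18122539e-01,  9.75921053e-01, -7.34253895e-04]), 'wrist_force': array([-0.2557501 ,  0.00077458,  0.16439103]), 'torque': array([-0.02074739, -0.01842385,  0.01150474]), 'opening': 1.002222065695051} 0.1547
```

View pics/scene0.png

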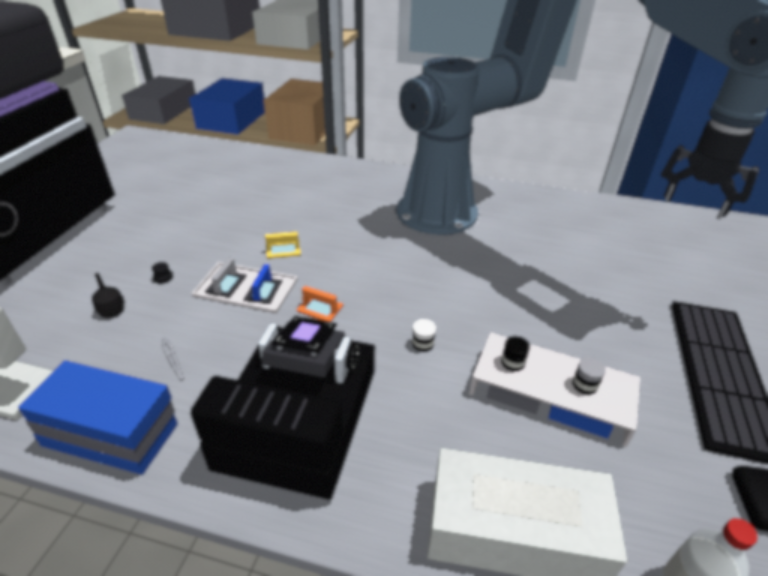

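View pics/side0.png

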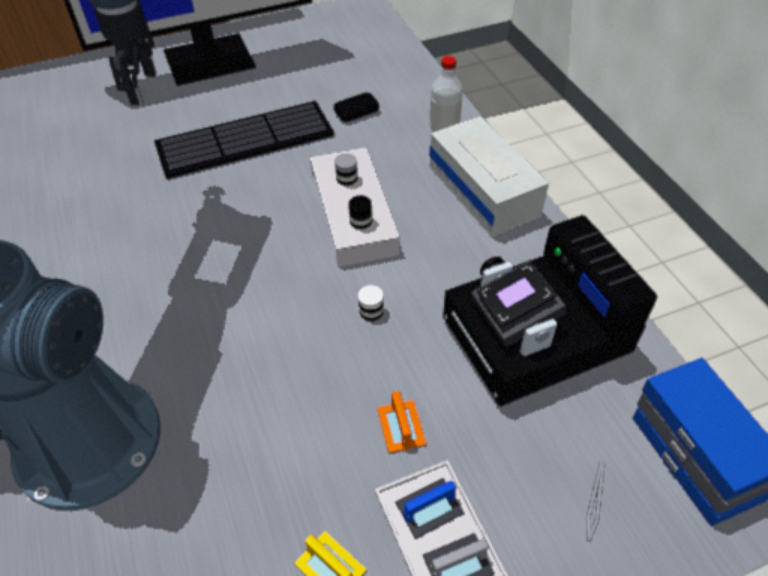

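The scene view shows the white pot at (424,335), the black one at (515,352), the grey one at (588,377), the blue carrier at (263,283) and the stage window at (305,332). The side view shows white at (371,303), grey at (346,168), black at (360,212), blue at (430,500) and the window at (516,291).

Could be mistaken for the targets (side-view pixels):
- **Carrier:** orange (400,425), yellow (330,555), grey handle (455,555) and the blue boxes.
- **Pot:** grey and black pots, white box.

I choose the white lid at (371,303) and the blue bar at (430,500) in the tray.

```bash
cat > m.py <<'E'
from h import *
for n in ('scene','side'):
    f=np.load(n+'0.npz');W=f['W'];p=f['p'];hsv=cv2.cvtColor(p,cv2.COLOR_RGB2HSV).astype(int);H,S,V=hsv[...,0],hsv[...,1],hsv[...,2]
    def seed(u,v,r): 
        m=np.zeros(H.shape,bool);m[int(v/1.5)-r:int(v/1.5)+r,int(u/1.5)-r:int(u/1.5)+r]=1;return m
    px={'scene':dict(white=(424,328),black=(516,346),grey=(590,367),win=(305,332),blue=(263,280),greyc=(230,275),sh=(560,380)),
        'side':dict(white=(371,297),black=(360,207),grey=(346,163),win=(516,291),blue=(430,500),greyc=(455,555),sh=(355,210))}[n]
    print(n)
    for k,zz in(('white',.048),('black',.098),('grey',.098)):
        m=seed(*px[k],22)&(abs(W[...,2]-zz)<.006);Q=W[m]
        (x,y),r=cv2.minEnclosingCircle(np.ascontiguousarray(Q[:,:2],dtype=np.float32));print(k,len(Q),np.median(Q,0).round(4),(round(x,4),round(y,4),round(r,4)))
    m=seed(*px['sh'],75)&(abs(W[...,2]-.05)<.005)&(V>130)&(S<40)
    nl,l,st,_=cv2.connectedComponentsWithStats(m.astype(np.uint8));i=1+st[1:,4].argmax();Q=W[l==i]
    r=cv2.minAreaRect(Q[:,:2].astype(np.float32)*1000);print('shelf',len(Q),np.median(Q[:,2]).round(4),r)
    m=seed(*px['win'],30)&(H>120)&(H<150)&(S>40)&(V>120);Q=W[m]
    ce=np.nanmean(Q,0);m2=np.linalg.norm(W-ce,axis=-1)<.034;Q2=W[m2];c2=Q2.mean(0)
    for t in range(3):
        nn=np.linalg.svd(Q2-Q2.mean(0),full_matrices=0)[2][2];Q2=Q2[abs((Q2-Q2.mean(0))@nn)<.004]
    nn*=np.sign(nn[2]);print('win',len(Q),ce.round(4),'n',nn.round(4),'tilt',np.degrees(np.arccos(nn[2])).round(2),len(Q2))
    xw=Q-ce;e=np.linalg.svd(xw,full_matrices=0)[2];print('  axes',e[:2].round(3).tolist())
    m=seed(*px['blue'],32)&(H>105)&(H<125)&(S>150)&(V>60)&(W[...,2]<.07);Q=W[m];T=Q[Q[:,2]>.042]
    print('blue',len(Q),Q[:,2].max().round(4),'top',len(T),cv2.minAreaRect(T[:,:2].astype(np.float32)*1000),T.mean(0).round(4))
    b=T[:,:2].mean(0)
    m=(np.linalg.norm(W[...,:2]-b,axis=-1)<.2)&(W[...,2]>.0065)&(W[...,2]<.013)&(V>150)&(S<40)
    nl,l,st,_=cv2.connectedComponentsWithStats(m.astype(np.uint8),connectivity=8);i=1+st[1:,4].argmax();Q=W[l==i]
    print('tray',len(Q),cv2.minAreaRect(Q[:,:2].astype(np.float32)*1000))
E
python3 m.py
```

```text
scene
white 145 [0.5034 0.0694 0.0487] (0.4989, 0.0685, 0.0239)
black 185 [0.553  0.2409 0.0991] (0.5488, 0.2418, 0.0229)
grey 210 [0.5697 0.3641 0.0989] (0.5672, 0.365, 0.0226)
shelf 2957 0.0512 ((559.923583984375, 318.25018310546875), (270.2316589355469, 122.85697937011719), 81.94759368896484)
win 163 [ 0.6763 -0.0969  0.1567] n [-0.2768 -0.0117  0.9608] tilt 16.09 306Traceback (most recent call last):
  File "m.py", line 20, in <module>
    xw=Q-ce;e=np.linalg.svd(xw,full_matrices=0)[2];print('  axes',e[:2].round(3).tolist())
              ~~~~~~~~~~~~~^^^^^^^^^^^^^^^^^^^^
    u, s, vh = gufunc(a, signature=signature)
               ~~~~~~^^^^^^^^^^^^^^^^^^^^^^^^
    raise LinAlgError("SVD did not converge")
numpy.linalg.LinAlgError: SVD did not converge
```

```bash
sed -i "s/;xw=Q-ce/;xw=Q-ce/; s/xw=Q-ce;/xw=Q[~np.isnan(Q[:,0])]-ce;/; s/Q2=W\[m2\]/Q2=W[m2]/" m.py; python3 m.py
```

```text
scene
white 145 [0.5034 0.0694 0.0487] (0.4989, 0.0685, 0.0239)
black 185 [0.553  0.2409 0.0991] (0.5488, 0.2418, 0.0229)
grey 210 [0.5697 0.3641 0.0989] (0.5672, 0.365, 0.0226)
shelf 2957 0.0512 ((559.923583984375, 318.25018310546875), (270.2316589355469, 122.85697937011719), 81.94759368896484)
win 163 [ 0.6763 -0.0969  0.1567] n [-0.2768 -0.0117  0.9608] tilt 16.09 306
  axes [[0.957, 0.067, 0.281], [0.068, -0.998, 0.006]]
blue 111 0.0556 top 73 ((447.08837890625, -298.63763427734375), (73.74180603027344, 11.88155460357666), 5.691549777984619) [ 0.4506 -0.2971  0.0496]
tray 258 ((442.2057800292969, -344.88665771484375), (122.3138427734375, 198.63934326171875), 0.7338794469833374)
side
white 185 [0.4996 0.0644 0.0468] (0.4999, 0.066, 0.0228)
black 152 [0.5484 0.2366 0.0965] (0.5491, 0.2373, 0.0222)
grey 132 [0.5668 0.3614 0.0965] (0.5681, 0.3619, 0.0238)
shelf 1844 0.049 ((560.3653564453125, 315.8415222167969), (275.9849548339844, 120.4560546875), 81.71923065185547)
win 278 [ 0.6765 -0.0977  0.1545] n [-0.2777 -0.0119  0.9606] tilt 16.14 587
  axes [[-0.959, -0.019, -0.281], [-0.017, 1.0, -0.009]]
blue 350 0.054 top 257 ((443.1563415527344, -304.1896667480469), (76.7330322265625, 14.443486213684082), 4.625511169433594) [ 0.4422 -0.3052  0.0493]
tray 390 ((441.46820068359375, -338.39495849609375), (118.71469116210938, 181.3411102294922), 0.5281028747558594)
```

Both views agree to about 4 mm: pots are at the right heights and the tilt is 16.1°. First I turn the jaws across the row direction.

Request:
drive_tool:
  commands:
    - [[0,0,0,0,0,0.91,0],[0,0,0,0,0,0.91,0],[0,0,0,0,0,0.91,0],[0,0,0,0,0,0.91,0],[0,0,0,0,0,0.91,0],[0,0,0,0,0,0.91,0],[0,0,0,0,0,0.91,0],[0,0,0,0,0,0.91,0],[0,0,0,0,0,0.91,0],[0,0,0,0,0,0.91,0]]

```text
time_s: 1.1
eef_pos: [0.2447, 0.5202, 0.4041]
eef_rot: [0.0, 0.756, 0.654, -0.001]
wrist_force: [0.3, 0.8, -0.4]
opening: 0.999
```

```bash
cat > go.py <<'E'
# usage: go.py x y z  xdirx xdiry xdirz zdirx zdiry zdirz : remaining move in tool units (target TCP, tool x, tool z)
import sys; from h import *
a=list(map(float,sys.argv[1:]));o=ctrl.get_obs();q=o['eef_rot'];R=Ro.from_quat([q[1],q[2],q[3],q[0]])
p=np.array(a[:3])
print('t',o['time_s'],'pos',o['eef_pos'].round(4),'open',round(o['opening'],3),'F',o['wrist_force'].round(2))
print('R',R.as_matrix().round(3).tolist())
d=R.inv().apply(p-o['eef_pos'])
if len(a)>3:
    x=np.array(a[3:6]);z=np.array(a[6:9]);z/=np.linalg.norm(z);x-=x@z*z;x/=np.linalg.norm(x)
    T=Ro.from_matrix(np.c_[x,np.cross(z,x),z]);r=(R.inv()*T).as_rotvec(degrees=True)
    print('turn/8deg',(r/8).round(3))
    print('shift in target axes/50mm',(T.inv().apply(p-o['eef_pos'])/.05).round(3))
print('shift/50mm',(d/.05).round(3))
E
python3 go.py 0.5 0.067 0.30 .143 .99 0 0 0 -1
```

```text
t 1.1 pos [0.2447 0.5202 0.4041] open 0.999 F [ 0.3   0.76 -0.37]
R [[0.144, 0.99, -0.001], [0.99, -0.144, -0.001], [-0.001, -0.001, -1.0]]
turn/8deg [-0.004  0.007 -0.01 ]
shift in target axes/50mm [-8.24   6.349  2.082]
shift/50mm [-8.229  6.362  2.087]
```

Request:
drive_tool:
  commands:
    - [[-0.82,0.63,0,0,0,0,0],[-0.82,0.63,0,0,0,0,0],[-0.82,0.63,0,0,0,0,0],[-0.82,0.63,0,0,0,0,0],[-0.82,0.63,0,0,0,0,0],[-0.82,0.63,0.3,0,0,0,0],[-0.82,0.63,0.4,0,0,0,0],[-0.82,0.63,0.5,0,0,0,0],[-0.82,0.63,0.5,0,0,0,0],[-0.82,0.63,0.3,0,0,0,0]]

```text
time_s: 2.1
eef_pos: [0.4825, 0.0987, 0.3135]
eef_rot: [-0.001, 0.755, 0.656, -0.001]
wrist_force: [1.6, -0.2, 0.4]
opening: 0.996
```

Request:
drive_tool:
  commands:
    - [[0,0,0,0,0,0,0],[0,0,0,0,0,0,0],[0,0,0,0,0,0,0]]

```text
time_s: 2.4
eef_pos: [0.4824, 0.101, 0.3154]
eef_rot: [-0.0, 0.755, 0.656, -0.0]
wrist_force: [0.2, 0.2, 1.3]
opening: 1.007
```

```bash
python3 go.py 0.5 0.067 0.30 .143 .99 0 0 0 -1; python3 - <<'E'
from h import *
c=cam('wrist');save(c,'pics/w1.png');W=cloud(c);print(np.array(c['tool_from_camera']).round(3).tolist())
m=abs(W[...,2]-.048)<.008
n,l,st,_=cv2.connectedComponentsWithStats(m.astype(np.uint8))
for i in range(1,n):
    if st[i,4]>300: Q=W[l==i];print(st[i],Q.mean(0).round(4),cv2.minEnclosingCircle(Q[:,:2].astype(np.float32)))
E
```

```text
t 2.4 pos [0.4824 0.101  0.3154] open 1.007 F [0.21 0.21 1.29]
R [[0.139, 0.99, -0.0], [0.99, -0.139, 0.0], [0.0, -0.0, -1.0]]
turn/8deg [-0.003 -0.002  0.031]
shift in target axes/50mm [-0.623  0.447  0.307]
shift/50mm [-0.625  0.444  0.307]
[[-0.0, -0.961, -0.276, 0.07], [1.0, -0.001, 0.001, -0.0], [-0.001, -0.276, 0.961, 0.032], [0.0, 0.0, 0.0, 1.0]]
[  242     0   167    89 12447] [0.5441 0.2103 0.0492] ((0.5451288819313049, 0.21269595623016357), 0.06661288440227509)
[ 261  205   49   47 1780] [0.5004 0.0692 0.0471] ((0.5002987384796143, 0.06777305155992508), 0.022082792595028877)
[ 402  261  110   25 1125] [0.6575 0.0012 0.0479] ((0.6583514213562012, 0.0004217925597913563), 0.05130612105131149)
```

View pics/w1.png

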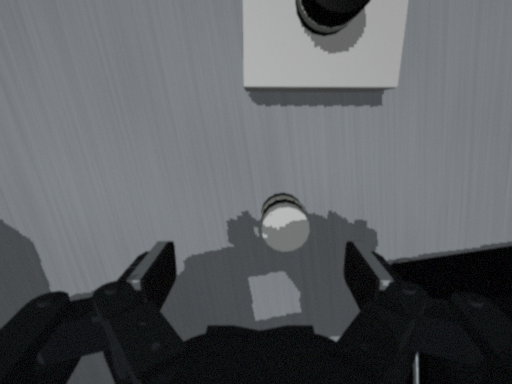

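The wrist view shows the white lid at (285,227), the shelf's right edge at the top with the black pot at (325,20), and the instrument at the right. The pot is at (0.500, 0.068).

Request:
drive_tool:
  commands:
    - [[-0.3,0.22,0,0,0,0,0],[-0.3,0.22,0.2,0,0,0,0],[0,0,0.5,0,0,0,0],[0,0,0.6,0,0,0,0],[0,0,0.6,0,0,0,0],[0,0,0.5,0,0,0,0],[0,0,0.25,0,0,0,0],[0,0,0,0,0,0,0],[0,0,0,0,0,0,0]]

```text
time_s: 3.35
eef_pos: [0.5008, 0.0682, 0.1837]
eef_rot: [0.0, 0.754, 0.657, 0.0]
wrist_force: [0.1, -0.3, 0.8]
opening: 0.999
```

```bash
python3 go.py 0.5003 0.0678 0.183
```

```text
t 3.35 pos [0.5008 0.0682 0.1837] open 0.999 F [ 0.09 -0.3   0.77]
R [[0.138, 0.99, 0.001], [0.99, -0.138, -0.0], [0.0, 0.001, -1.0]]
shift/50mm [-0.009 -0.009  0.015]
```

Request:
drive_tool:
  commands:
    - [[0,0,0,0,0,0,130],[0,0,0,0,0,0,200],[0,0,0,0,0,0,200],[0,0,0,0,0,0,200],[0,0,0,0,0,0,200],[0,0,0,0,0,0,200],[0,0,-0.3,0,0,0,200],[0,0,-0.6,0,0,0,200],[0,0,-0.8,0,0,0,200],[0,0,-0.8,0,0,0,200]]

```text
time_s: 4.35
eef_pos: [0.4999, 0.0675, 0.3088]
eef_rot: [-0.0, 0.755, 0.656, -0.0]
wrist_force: [0.5, -1.5, -0.4]
opening: 0.505
```

```bash
python3 go.py 0.5583 0.3015 0.31 .143 .99 0 0 0 -1;  python3 - <<'E'
from h import *
c=cam('wrist');W=cloud(c);np.savez('w2.npz',W=W,p=c['pixels'])
for nm,zz,t in (('pots',.098,.006),('shelf',.05,.005)):
  m=(abs(W[...,2]-zz)<t)&(W[...,1]>.16)
  n,l,st,_=cv2.connectedComponentsWithStats(m.astype(np.uint8))
  for i in range(1,n):
    if st[i,4]>300: Q=W[l==i];print(nm,st[i],Q.mean(0).round(4),cv2.minEnclosingCircle(Q[:,:2].astype(np.float32)),cv2.minAreaRect(Q[:,:2].astype(np.float32)*1000))
E
```

```text
t 4.35 pos [0.4999 0.0675 0.3088] open 0.505 F [ 0.53 -1.52 -0.41]
R [[0.139, 0.99, -0.001], [0.99, -0.139, 0.0], [-0.0, -0.001, -1.0]]
turn/8deg [-0.009  0.     0.026]
shift in target axes/50mm [ 4.799  0.488 -0.023]
shift/50mm [ 4.797  0.505 -0.024]
shelf [ 210    0  172   43 7196] [0.5426 0.1958 0.0492] ((0.5430324077606201, 0.19671258330345154), 0.06118455529212952) ((542.7671508789062, 195.88882446289062), (26.72086524963379, 120.21963500976562), 82.03396606445312)
```

Request:
drive_tool:
  commands:
    - [[0.3,0,-0.2,0,0,0,200],[0.6,0.1,0,0,0,0,200],[0.6,0.1,0,0,0,0,200],[0.6,0.1,0,0,0,0,200],[0.5,0.1,0,0,0,0,200],[0.2,0.1,0,0,0,0,200],[0,0,0,0,0,0,200],[0,0,0,0,0,0,200]]

```text
time_s: 5.2
eef_pos: [0.5444, 0.2021, 0.3174]
eef_rot: [-0.0, 0.755, 0.656, -0.001]
wrist_force: [-0.6, 0.1, -1.5]
opening: 0.497
```

```bash
python3 go.py 0.5583 0.3015 0.31 .143 .99 0 0 0 -1;  python3 - <<'E'
from h import *
c=cam('wrist');W=cloud(c);save(c,'pics/w3.png')
for nm,zz,t in (('pots',.098,.005),('shelf',.05,.005)):
  m=(abs(W[...,2]-zz)<t)&(W[...,1]>.16)
  n,l,st,_=cv2.connectedComponentsWithStats(m.astype(np.uint8))
  for i in range(1,n):
    if st[i,4]>300: Q=W[l==i];print(nm,st[i],Q.mean(0).round(4),cv2.minEnclosingCircle(Q[:,:2].astype(np.float32)),cv2.minAreaRect(Q[:,:2].astype(np.float32)*1000))
E
```

```text
t 5.2 pos [0.5444 0.2021 0.3174] open 0.497 F [-0.62  0.12 -1.51]
R [[0.139, 0.99, -0.001], [0.99, -0.139, -0.001], [-0.001, -0.001, -1.0]]
turn/8deg [-0.005  0.005  0.028]
shift in target axes/50mm [ 2.007 -0.009  0.149]
shift/50mm [ 2.007e+00 -1.000e-03  1.470e-01]
pots [ 227  129   65   66 3247] [0.5491 0.2405 0.0973] ((0.5489047765731812, 0.2397986650466919), 0.02205551788210869) ((548.9549560546875, 239.8011474609375), (42.94688034057617, 43.000492095947266), 3.6497747898101807)
shelf [  177     0   166   218 28390] [0.5549 0.2812 0.0493] ((0.5524855852127075, 0.26678547263145447), 0.10341079533100128) ((552.74267578125, 266.748779296875), (168.26409912109375, 120.43456268310547), 81.87745666503906)
```

View pics/w3.png

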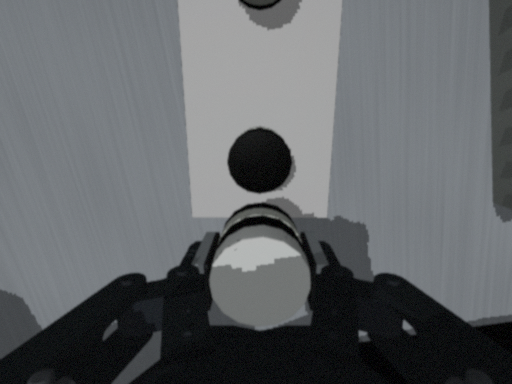

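The held white pot is at (260,275), black at (260,160), and the grey one's edge at (262,0). The measured black pot position (0.549, 0.240) agrees with the other views.

Request:
drive_tool:
  commands:
    - [[0.3,0,0,0,0,0,200],[0.5,0,0,0,0,0,200],[0.6,0,0,0,0,0,200],[0.4,0,0,0,0,0,200],[0.2,0,0,0,0,0,200],[0,0,0.3,0,0,0,200],[0,0,0.4,0,0,0,200],[0,0,0.4,0,0,0,200],[0,0,0.3,0,0,0,200],[0,0,0,0,0,0,200]]

```text
time_s: 6.25
eef_pos: [0.5573, 0.3004, 0.2442]
eef_rot: [-0.001, 0.755, 0.656, -0.003]
wrist_force: [0.5, -0.2, -1.0]
opening: 0.498
```

```bash
python3 go.py 0.558 0.3015 0.2342 .143 .99 0 0 0 -1
```

```text
t 6.25 pos [0.5573 0.3004 0.2442] open 0.498 F [ 0.46 -0.21 -0.99]
R [[0.14, 0.99, -0.006], [0.99, -0.14, -0.002], [-0.003, -0.005, -1.0]]
turn/8deg [-0.039  0.021  0.02 ]
shift in target axes/50mm [0.024 0.011 0.2  ]
shift/50mm [0.024 0.012 0.2  ]
```

Request:
drive_tool:
  commands:
    - [[0.02,0.01,0.08,0,0,0,200],[0,0,0.08,0,0,0,200],[0,0,0.03,0,0,0,200],[0,0,0,0,0,0,200],[0,0,0,0,0,0,200]]

```text
time_s: 6.75
eef_pos: [0.5593, 0.3028, 0.2387]
eef_rot: [0.0, 0.755, 0.656, 0.0]
wrist_force: [-0.4, -0.1, -0.5]
opening: 0.499
```

```bash
python3 go.py 0.558 0.3015 0.2337 .143 .99 0 0 0 -1
```

```text
t 6.75 pos [0.5593 0.3028 0.2387] open 0.499 F [-0.37 -0.06 -0.46]
R [[0.139, 0.99, 0.001], [0.99, -0.139, 0.0], [0.0, 0.001, -1.0]]
turn/8deg [ 0.005 -0.002  0.029]
shift in target axes/50mm [-0.029 -0.022  0.101]
shift/50mm [-0.029 -0.022  0.101]
```

Request:
drive_tool:
  commands:
    - [[0,0,0.05,0,0,0,200],[0,0,0.03,0,0,0,200],[0,0,0,0,0,0,200],[0,0,0,0,0,0,200]]

```text
time_s: 7.15
eef_pos: [0.5591, 0.3027, 0.2342]
eef_rot: [-0.0, 0.755, 0.656, -0.0]
wrist_force: [1.0, 0.5, -1.1]
opening: 0.497
```

```bash
python3 go.py 0.558 0.3015 0.2337 .143 .99 0 0 0 -1
```

```text
t 7.15 pos [0.5591 0.3027 0.2342] open 0.497 F [ 1.02  0.5  -1.13]
R [[0.139, 0.99, -0.0], [0.99, -0.139, -0.0], [-0.0, -0.0, -1.0]]
turn/8deg [-0.001  0.001  0.028]
shift in target axes/50mm [-0.026 -0.019  0.01 ]
shift/50mm [-0.026 -0.019  0.01 ]
```

Request:
drive_tool:
  commands:
    - [[0,0,0.01,0,0,0,150],[0,0,0,0,0,0,60],[0,0,0,0,0,0,0],[0,0,0,0,0,0,0],[0,0,0,0,0,0,0],[0,0,0,0,0,0,0],[0,0,-0.4,0,0,0,0],[0,0,-0.8,0,0,0,0],[0,0,-0.9,0,0,0,0],[0,0,-0.9,0,0,0,0]]

```text
time_s: 8.15
eef_pos: [0.5589, 0.3026, 0.385]
eef_rot: [-0.0, 0.755, 0.656, -0.0]
wrist_force: [0.0, -0.2, 0.6]
opening: 1.0
```

Request:
drive_tool:
  commands:
    - [[-0.8,0,-0.3,0,0,0,0],[-0.8,0,-0.3,0,0,0,0],[-0.8,0,0,0,0,0,0],[0,0,0,0,0,0,0],[0,0,0,0,0,0,0]]

```text
time_s: 8.65
eef_pos: [0.5425, 0.1831, 0.4141]
eef_rot: [0.0, 0.755, 0.655, 0.0]
wrist_force: [0.2, 0.7, -0.6]
opening: 1.002
```

```bash
python3 go.py 0.445 -0.31 0.36 .996 -.08 0 0 0 -1;  python3 - <<'E'
from h import *
for k in('wrist','side'):
  c=cam(k);W=cloud(c)
  m=(abs(W[...,2]-.098)<.005)&(W[...,1]>.16)&(W[...,1]<.42)&(abs(W[...,0]-.56)<.06)
  n,l,st,_=cv2.connectedComponentsWithStats(m.astype(np.uint8))
  for i in range(1,n):
    if st[i,4]>80: Q=W[l==i];print(k,st[i],Q.mean(0).round(4),cv2.minEnclosingCircle(Q[:,:2].astype(np.float32)),c['pixels'][l==i].mean(0).round())
# blue carrier axis from side
E
```

```text
t 8.65 pos [0.5425 0.1831 0.4141] open 1.002 F [ 0.15  0.69 -0.61]
R [[0.141, 0.99, 0.001], [0.99, -0.141, 0.0], [0.001, 0.001, -1.0]]
turn/8deg [ 0.000e+00 -6.000e-03  1.081e+01]
shift in target axes/50mm [-1.154  9.987  1.082]
shift/50mm [-10.039  -0.539   1.076]
wrist [241   0  35   8 187] [0.564  0.3451 0.0965] ((0.5646076202392578, 0.3480333983898163), 0.015123981051146984) [104. 106. 109.]
wrist [ 236   30   47   53 1925] [0.5589 0.3026 0.0972] ((0.5589653253555298, 0.30254247784614563), 0.022019023075699806) [179. 180. 179.]
wrist [ 236  104   45   47 1572] [0.5491 0.2399 0.0973] ((0.5490172505378723, 0.23954086005687714), 0.022085104137659073) [29. 30. 30.]
side [223 102  15  12 115] [0.5678 0.3595 0.0968] ((0.5686440467834473, 0.361677885055542), 0.025262776762247086) [149. 150. 158.]
side [228 116  15  11 131] [0.5582 0.3    0.0968] ((0.5591027736663818, 0.3009567856788635), 0.024296849966049194) [228. 229. 230.]
side [232 130  16  12 147] [0.5487 0.2369 0.0968] ((0.5497099757194519, 0.23766495287418365), 0.022728119045495987) [17. 16. 17.]
```

The white pot stands at (0.559, 0.3025), 64 mm from black and about 60 mm from grey, with neighbours unmoved. Next is the blue carrier.

Request:
drive_tool:
  commands:
    - [[0,0,0,0,0,0.96,0],[0,0,0,0,0,0.96,0],[0,0,0,0,0,0.96,0],[0,0,0,0,0,0.96,0],[0,0,0,0,0,0.96,0],[0,0,0,0,0,0.96,0],[0,0,0,0,0,0.96,0],[0,0,0,0,0,0.96,0],[0,0,0,0,0,0.96,0],[0,0,0,0,0,0.96,0]]

```text
time_s: 9.75
eef_pos: [0.5424, 0.1853, 0.4132]
eef_rot: [-0.0, 0.999, 0.044, -0.0]
wrist_force: [0.2, 0.0, -0.4]
opening: 1.001
```

Request:
drive_tool:
  commands:
    - [[-0.33,0.9,0,0,0,0,0],[-0.33,0.9,0,0,0,0,0],[-0.33,0.9,0,0,0,0,0],[-0.33,0.9,0,0,0,0,0],[-0.33,0.9,0,0,0,0,0],[-0.33,0.9,0,0,0,0,0],[-0.33,0.9,0,0,0,0,0],[-0.33,0.9,0,0,0,0,0],[-0.33,0.9,0,0,0,0,0],[-0.33,0.9,0,0,0,0,0]]

```text
time_s: 10.75
eef_pos: [0.4191, -0.2803, 0.4137]
eef_rot: [-0.0, 0.999, 0.046, 0.0]
wrist_force: [0.0, 0.2, 1.2]
opening: 1.003
```

Request:
drive_tool:
  commands:
    - [[0,0.5,0.3,0,0,0,120],[0,0,0.4,0,0,0,120],[0,0,0,0,0,0,120],[0,0,0,0,0,0,120]]

```text
time_s: 11.15
eef_pos: [0.4218, -0.3034, 0.3784]
eef_rot: [-0.001, 0.999, 0.046, -0.0]
wrist_force: [0.8, 0.7, -0.1]
opening: 0.53
```

```bash
python3 go.py 0.445 -0.302 0.30 .995 .09 0 0 0 -1;  python3 - <<'E'
from h import *
c=cam('wrist');W=cloud(c);save(c,'pics/w4.png');p=c['pixels'];hsv=cv2.cvtColor(p,cv2.COLOR_RGB2HSV).astype(int);H,S,V=hsv[...,0],hsv[...,1],hsv[...,2]
m=(H>105)&(H<128)&(S>120)&(abs(W[...,2]-.051)<.006)
n,l,st,_=cv2.connectedComponentsWithStats(m.astype(np.uint8))
for i in range(1,n):
    if st[i,4]>100: Q=W[l==i];print(st[i],Q.mean(0).round(4),cv2.minAreaRect(Q[:,:2].astype(np.float32)*1000))
E
```

```text
t 11.15 pos [ 0.4218 -0.3034  0.3784] open 0.53 F [ 0.82  0.69 -0.08]
R [[0.996, 0.092, -0.001], [0.092, -0.996, 0.002], [-0.001, -0.002, -1.0]]
turn/8deg [-0.011  0.006  0.014]
shift in target axes/50mm [0.465 0.014 1.568]
shift/50mm [0.466 0.017 1.567]
[255 123  14  72 854] [ 0.4464 -0.3024  0.05  ] ((444.7111511230469, -302.6451416015625), (74.79917907714844, 13.355192184448242), 5.012611389160156)
```

View pics/w4.png

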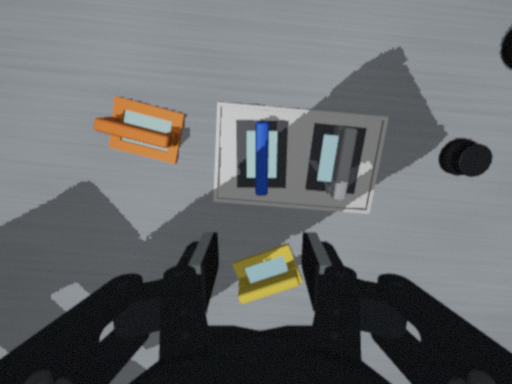

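The blue bar is at (262,158) and the grey carrier at (340,160) in the tray. The yellow (267,273) and orange (140,133) decoys lie outside it. The bar centre is (0.445, -0.3025) at yaw 5°.

Request:
drive_tool:
  commands:
    - [[0.23,0.01,0.2,0,0,0,120],[0.23,0.01,0.4,0,0,0,120],[0,0,0.6,0,0,0,120],[0,0,0.6,0,0,0,120],[0,0,0.6,0,0,0,120],[0,0,0.6,0,0,0,120],[0,0,0.4,0,0,0,120],[0,0,0.25,0,0,0,120],[0,0,0,0,0,0,120],[0,0,0,0,0,0,120]]

```text
time_s: 12.2
eef_pos: [0.4449, -0.3032, 0.1974]
eef_rot: [0.001, 0.999, 0.046, 0.001]
wrist_force: [-0.2, -0.3, 0.4]
opening: 0.529
```

```bash
python3 go.py 0.445 -0.3025 0.195 .996 .087 0 0 0 -1
```

```text
t 12.2 pos [ 0.4449 -0.3032  0.1974] open 0.529 F [-0.22 -0.31  0.42]
R [[0.996, 0.091, 0.001], [0.091, -0.996, -0.001], [0.001, 0.001, -1.0]]
turn/8deg [ 0.009 -0.007  0.032]
shift in target axes/50mm [ 0.002 -0.014  0.048]
shift/50mm [ 0.003 -0.014  0.048]
```

Request:
drive_tool:
  commands:
    - [[0,-0.01,0.04,0,0,0,160],[0,0,0,0,0,0,220],[0,0,0,0,0,0,255],[0,0,0,0,0,0,255],[0,0,0,0,0,0,255],[0,0,0,0,0,0,255],[0,0,0,0,0,0,255],[0,0,-0.2,0,0,0,255],[0,0,-0.4,0,0,0,255],[0,0,-0.6,0,0,0,255]]

```text
time_s: 13.2
eef_pos: [0.4432, -0.3018, 0.2535]
eef_rot: [-0.002, 0.999, 0.045, -0.002]
wrist_force: [-0.9, 0.3, -1.2]
opening: 0.157
```

Request:
drive_tool:
  commands:
    - [[0,0,-0.8,0,0,0,255],[0,0,-0.8,0,0,0,255],[0,0,-0.8,0,0,0,255],[0,0,-0.8,0,0,0,255],[0,0,-0.5,0,0,0,255],[0,0,0,0,0,0,255],[0,0,0,0,0,0,255]]

```text
time_s: 13.9
eef_pos: [0.4439, -0.3023, 0.439]
eef_rot: [0.0, 0.999, 0.045, -0.0]
wrist_force: [0.2, 0.3, -2.0]
opening: 0.153
```

```bash
cat > seat.py <<'E'
from h import *
c=cam('side');save(c,'pics/s5.png',1.5)
w=cam('wrist');W=cloud(w);p=w['pixels'];hsv=cv2.cvtColor(p,cv2.COLOR_RGB2HSV).astype(int);H,S,V=hsv[...,0],hsv[...,1],hsv[...,2]
m=(H>105)&(H<128)&(S>120)&(W[...,2]>.1);Q=W[m];print('bar',len(Q),np.median(Q,0).round(4))
E
python3 seat.py; python3 go.py 0.56 -0.1 0.40 1 .015 .288 .277 .012 -.961
```

```text
bar 4928 [ 0.4549 -0.3009  0.2922]
t 14.0 pos [ 0.4437 -0.3021  0.4371] open 0.15 F [-0.12 -0.01 -1.98]
R [[0.996, 0.091, -0.003], [0.091, -0.996, 0.003], [-0.002, -0.003, -1.0]]
turn/8deg [-0.041  2.03   0.528]
shift in target axes/50mm [ 2.088 -3.996  1.406]
shift/50mm [ 2.685 -3.813  0.747]
```

Request:
drive_tool:
  commands:
    - [[0.3,-0.3,-0.3,0,0,0,255],[0.5,-0.5,-0.3,0,0,0,255],[0.5,-0.6,-0.1,0,0,0,255],[0.6,-0.6,0,0,0,0,255],[0.6,-0.6,0,0,0,0,255],[0.5,-0.6,0,0,0,0,255],[0.3,-0.4,0,0,0,0,255],[0.2,-0.15,0,0,0,0,255],[0,0,0,0,0,0,255],[0,0,0,0,0,0,255]]

```text
time_s: 15.0
eef_pos: [0.6012, -0.1008, 0.4731]
eef_rot: [-0.0, 0.999, 0.045, -0.001]
wrist_force: [-0.7, -0.4, -1.3]
opening: 0.157
```

```bash
cat > face.py <<'E'
from h import *
c=cam('wrist');W=cloud(c);save(c,'pics/w6.png');p=c['pixels'];hsv=cv2.cvtColor(p,cv2.COLOR_RGB2HSV).astype(int);H,S,V=hsv[...,0],hsv[...,1],hsv[...,2]
m=(H>120)&(H<155)&(S>35)&(V>70)&(abs(W[...,2]-.155)<.03)
n,l,st,_=cv2.connectedComponentsWithStats(m.astype(np.uint8));i=1+st[1:,4].argmax();Q=W[l==i];print(st[i])
ce=Q.mean(0);F=W[np.linalg.norm(W-ce,axis=-1)<.035]
for t in range(3):
    k=F.mean(0);nn=np.linalg.svd(F-k,full_matrices=0)[2][2];F=F[abs((F-k)@nn)<.003]
nn*=np.sign(nn[2]);print('n',nn.round(4),np.degrees(np.arccos(nn[2])).round(2),len(F))
x=np.array([1,0,0])-nn[0]*nn;x/=np.linalg.norm(x);y=np.cross(nn,x)
U=np.c_[(Q-ce)@x,(Q-ce)@y].astype(np.float32)*1000;r=cv2.minAreaRect(U);print(r)
print('centre mean',ce.round(4),'rect',(ce+(r[0][0]*x+r[0][1]*y)/1000).round(4))
# face extent: points within 3 mm of plane, connected
D=(W-ce)@nn;m=(abs(D)<.0025)&(np.linalg.norm(W-ce,axis=-1)<.075)
n,l,st,_=cv2.connectedComponentsWithStats(m.astype(np.uint8));i=1+st[1:,4].argmax();Q=W[l==i]
U=np.c_[(Q-ce)@x,(Q-ce)@y].astype(np.float32)*1000;r=cv2.minAreaRect(U);print('face',r,(ce+(r[0][0]*x+r[0][1]*y)/1000).round(4))
B=W[(H>105)&(H<119)&(S>120)&(W[...,2]>.2)];print('bar',cv2.minAreaRect(B[:,:2].astype(np.float32)*1000),B[:,2].mean())
E
python3 go.py .6 -.1 .47; python3 face.py
```

```text
t 15.0 pos [ 0.6012 -0.1008  0.4731] open 0.157 F [-0.75 -0.35 -1.34]
R [[0.996, 0.09, -0.002], [0.09, -0.996, 0.0], [-0.002, -0.0, -1.0]]
shift/50mm [-0.021 -0.018  0.062]
[ 246   77   37   57 1856]
n [-0.2775 -0.0069  0.9607] 16.12 4231
((-1.5403308868408203, -0.14319419860839844), (52.918949127197266, 32.68918991088867), 1.675946593284607)
centre mean [ 0.6777 -0.0978  0.155 ] rect [ 0.6762 -0.0979  0.1546]
face ((-1.9385910034179688, 0.00975799560546875), (96.51409149169922, 76.20475769042969), 1.7896126508712769) [ 0.6758 -0.0978  0.1545]
bar ((606.443115234375, -95.94322967529297), (79.02061462402344, 61.57025146484375), 49.849891662597656) 0.3255477180477029
```

View pics/w6.png

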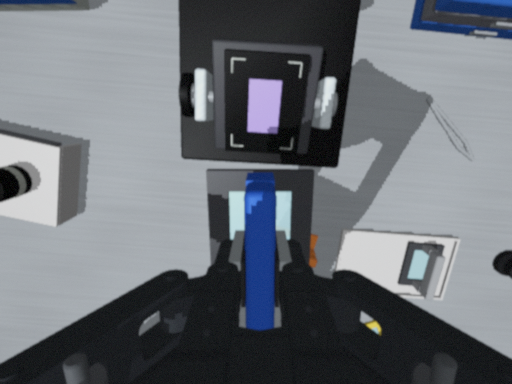

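The stage is at the top with the window at (264,106). The held carrier is below, bar at (262,250), apparently square. I check the carrier's pose relative to the tool using its frame plate.

```bash
cat > held.py <<'E'
from h import *
c=cam('wrist');d=c['depth'];c['M']=np.array(c['tool_from_camera']);W=cloud(c)
p=c['pixels'];hsv=cv2.cvtColor(p,cv2.COLOR_RGB2HSV).astype(int);H,S=hsv[...,0],hsv[...,1]
# plate points, tool frame: z ~ .186
m=(abs(W[...,2]-.186)<.010)&(W[...,0]>.015)&(abs(W[...,1])<.045)
n,l,st,_=cv2.connectedComponentsWithStats(m.astype(np.uint8));
Q=np.concatenate([W[l==i] for i in range(1,n) if st[i,4]>150]);print(len(Q))
F=Q
for t in range(4):
    k=F.mean(0);nn=np.linalg.svd(F-k,full_matrices=0)[2][2];F=F[abs((F-k)@nn)<.0025]
nn*=np.sign(nn[2]);print('plate normal in tool',nn.round(4),'c',k.round(4),len(F),'front edge x',np.percentile(F[:,0],99.5).round(4),'y',np.percentile(F[:,1],[.5,99.5]).round(4))
m=(H>105)&(H<125)&(S>120)&(W[...,2]<.16)&(W[...,2]>.12)&(abs(W[...,1])<.02)
B=W[m];zt=np.median(B[:,2]);print('top z',zt.round(4));T=B[abs(B[:,2]-zt)<.004]
print('bar top',cv2.minAreaRect(T[:,:2].astype(np.float32)*1000),T.max(0).round(4));A=np.c_[T[:,0],np.ones(len(T))]
print('bar z vs x',np.linalg.lstsq(A,T[:,2],rcond=None)[0],'y vs x',np.linalg.lstsq(A,T[:,1],rcond=None)[0])
E
python3 held.py
```

```text
3490
plate normal in tool [0.0038 0.0011 1.    ] c [ 0.0298 -0.0002  0.1863] 2656 front edge x 0.0394 y [-0.0298  0.0297]
top z 0.1455
bar top ((3.6925430297851562, 0.17763519287109375), (14.510515213012695, 69.9515380859375), 89.99362182617188) [0.0387 0.0074 0.1495]
bar z vs x [0.00662641 0.14551164] y vs x [ 2.08875605e-03 -6.45492935e-05]
```

The carrier sits centred in the grip, aligned within 0.4°, with its underside at tool z 0.192. Now I tilt to match the stage.

```bash
python3 go.py .6119 -.0998 .3776 1 .031 .288 .2774 .0085 -.9607
```

```text
t 15.1 pos [ 0.6009 -0.1013  0.4738] open 0.154 F [-0.41 -0.75 -1.7 ]
R [[0.996, 0.089, -0.001], [0.089, -0.996, -0.0], [-0.001, 0.0, -1.0]]
turn/8deg [-0.059  2.021  0.414]
shift in target axes/50mm [-0.322 -0.023  1.91 ]
shift/50mm [ 0.223 -0.01   1.924]
```

Request:
drive_tool:
  commands:
    - [[0,0,0,-0.01,0.4,0.08,255],[0,0,0,-0.01,0.4,0.08,255],[0,0,0,-0.01,0.4,0.08,255],[0,0,0,-0.01,0.4,0.08,255],[0,0,0,-0.02,0.42,0.09,255],[-0.16,-0.01,0.3,0,0,0,255],[-0.16,-0.01,0.6,0,0,0,255],[0,0,0.6,0,0,0,255],[0,0,0.4,0,0,0,255],[0,0,0,0,0,0,255]]

```text
time_s: 16.1
eef_pos: [0.6112, -0.0995, 0.3749]
eef_rot: [-0.003, 0.99, 0.015, 0.137]
wrist_force: [-0.9, 0.3, -2.1]
opening: 0.154
```

Request:
drive_tool:
  commands:
    - [[0,0,0,0,0,0,255],[0,0,0,0,0,0,255]]

```text
time_s: 16.3
eef_pos: [0.6126, -0.0994, 0.3805]
eef_rot: [-0.002, 0.99, 0.016, 0.142]
wrist_force: [-0.4, -0.5, -0.7]
opening: 0.152
```

```bash
python3 go.py .6230 -.0994 .3392 1 .031 .288 .2774 .0085 -.9607; python3 held.py; python3 -c "
from h import *
save(cam('side'),'pics/s7.png',1.5)"
```

```text
t 16.3 pos [ 0.6126 -0.0994  0.3805] open 0.152 F [-0.4  -0.52 -0.69]
R [[0.959, 0.032, 0.281], [0.031, -0.999, 0.008], [0.281, 0.001, -0.96]]
turn/8deg [ 0.006 -0.024  0.011]
shift in target axes/50mm [-0.03   0.007  0.851]
shift/50mm [-0.033  0.006  0.851]
3463
plate normal in tool [4.1e-03 3.0e-04 1.0e+00] c [ 2.960e-02 -1.000e-04  1.862e-01] 2622 front edge x 0.0392 y [-0.0298  0.0298]
top z 0.1454
bar top ((3.53387451171875, -0.07952404022216797), (69.73090362548828, 14.059516906738281), 0.11776334792375565) [0.0384 0.007  0.1493]
bar z vs x [0.00754896 0.14538026] y vs x [ 2.61691968e-03 -2.47325925e-05]
```

View pics/s7.png

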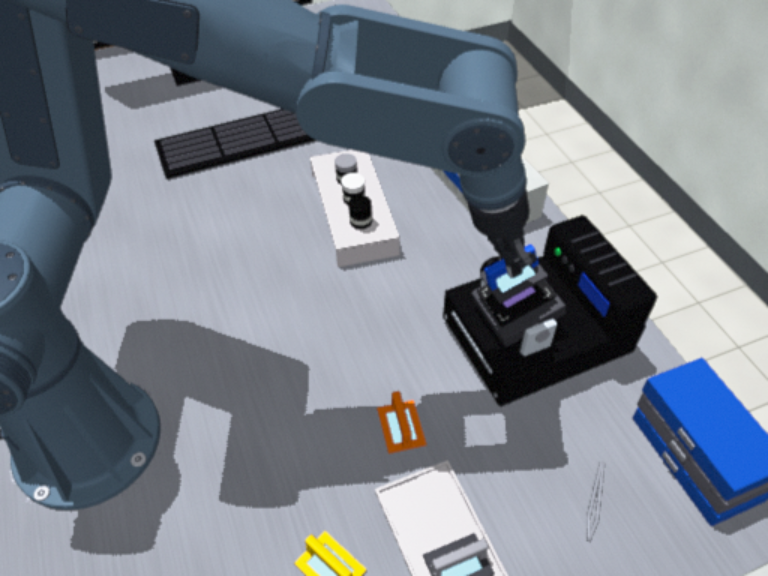

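The picture shows the carrier held parallel just above the stage at (512,280), and three pots in line on the shelf.

Request:
drive_tool:
  commands:
    - [[-0.03,0,0.2,0,-0.02,0,255],[0,0,0.25,0,0,0,255],[0,0,0.2,0,0,0,255],[0,0,0.1,0,0,0,255],[0,0,0,0,0,0,255],[0,0,0,0,0,0,255],[0,0,0,0,0,0,255]]

```text
time_s: 17.1
eef_pos: [0.6216, -0.0984, 0.3426]
eef_rot: [-0.002, 0.99, 0.016, 0.14]
wrist_force: [0.2, -0.9, -2.2]
opening: 0.151
```

```bash
python3 go.py .6230 -.0994 .3392 1 .031 .288 .2774 .0085 -.9607
```

```text
t 17.1 pos [ 0.6216 -0.0984  0.3426] open 0.151 F [ 0.23 -0.93 -2.2 ]
R [[0.961, 0.033, 0.276], [0.032, -0.999, 0.009], [0.276, 0.0, -0.961]]
turn/8deg [-0.002  0.009  0.015]
shift in target axes/50mm [0.008 0.021 0.072]
shift/50mm [0.008 0.021 0.072]
```

Request:
drive_tool:
  commands:
    - [[0.01,0.01,0.03,0,0,0,255],[0,0.01,0.03,0,0,0,255],[0,0,0.03,0,0,0,255],[0,0,0.02,0,0,0,255],[0,0,0,0,0,0,255],[0,0,0,0,0,0,255]]

```text
time_s: 17.7
eef_pos: [0.6235, -0.0994, 0.3372]
eef_rot: [-0.002, 0.99, 0.016, 0.139]
wrist_force: [-0.7, -0.8, 0.5]
opening: 0.156
```

```bash
python3 go.py .6230 -.0994 .3392 1 .031 .288 .2774 .0085 -.9607
```

```text
t 17.7 pos [ 0.6235 -0.0994  0.3372] open 0.156 F [-0.72 -0.85  0.5 ]
R [[0.961, 0.033, 0.276], [0.032, -0.999, 0.009], [0.276, 0.0, -0.961]]
turn/8deg [-0.001  0.011  0.014]
shift in target axes/50mm [ 0.001 -0.    -0.041]
shift/50mm [ 0.001 -0.    -0.041]
```

Request:
drive_tool:
  commands:
    - [[0,0,0.03,0,0,0,255],[0,0,0.03,0,0,0,255],[0,0,0,0,0,0,255],[0,0,0,0,0,0,255],[0,0,0,0,0,0,255]]

```text
time_s: 18.2
eef_pos: [0.6244, -0.0994, 0.3344]
eef_rot: [-0.002, 0.99, 0.016, 0.139]
wrist_force: [-1.7, -0.6, 2.1]
opening: 0.153
```

```bash
python3 go.py .6230 -.0994 .3392 1 .031 .288 .2774 .0085 -.9607; python3 held.py; python3 - <<'E'
from h import *
for k in range(3): cam('side') if k==0 else cam('scene'); print(ctrl.get_obs()['wrist_force'].round(2))
c=cam('side');p=cv2.resize(c['pixels'][140:270,280:450,::-1],None,fx=4,fy=4,interpolation=2);cv2.imwrite('pics/s8.png',p)
E
```

```text
t 18.2 pos [ 0.6244 -0.0994  0.3344] open 0.153 F [-1.72 -0.59  2.07]
R [[0.961, 0.033, 0.276], [0.032, -0.999, 0.009], [0.276, 0.0, -0.961]]
turn/8deg [-0.001  0.01   0.015]
shift in target axes/50mm [ 0.001  0.    -0.1  ]
shift/50mm [ 0.   0.  -0.1]
6509
plate normal in tool [-2.361e-01  6.000e-04  9.717e-01] c [0.0365 0.     0.1901] 3470 front edge x 0.0481 y [-0.0371  0.0371]
top z 0.1453
bar top ((3.2722244262695312, 0.19199228286743164), (14.509055137634277, 70.11494445800781), 89.96155548095703) [0.0383 0.0074 0.1493]
bar z vs x [0.00507187 0.14535105] y vs x [ 2.56609484e-03 -1.85976266e-05]
[-1.46 -1.93  2.52]
[-2.52 -0.92  3.22]
[-1.03 -1.81  3.19]
```

View pics/s8.png

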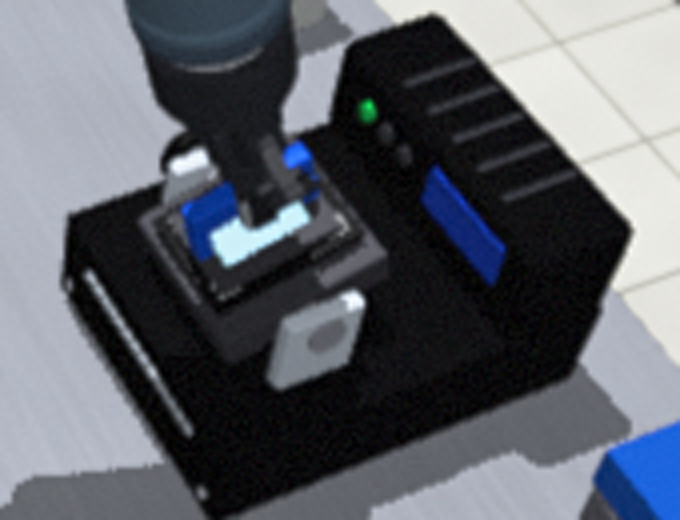

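```bash
python3 - <<'E'
from h import *
n=np.array([-.2775,-.0085,.9607]);x=np.array([.9607,.0295,.277]);y=np.cross(n,x);c0=np.array([.676,-.0978,.1546])
for s in range(2):
    c=cam('wrist');W=cloud(c)-c0;X,Y,D=W@x,W@y,W@n
    for nm,a in(('face rim ahead',(X>.0425)&(X<.0465)&(abs(Y)<.03)),('face rim sides',(abs(abs(Y)-.034)<.002)&(abs(X)<.04)),('frame',(X>-.02)&(X<.035)&(abs(abs(Y)-.022)<.006))):
        d=D[a&(abs(D)<.02)]*1000;print(nm,len(d),np.percentile(d,[10,50,90]).round(2) if len(d) else '')
    m=(X>.0)&(X<.06)&(abs(D-.002)<.0035)&(abs(Y)<.045)
    print('F',ctrl.get_obs()['wrist_force'].round(2))
E
```

```text
face rim ahead 748 [-5.88 -5.05 -4.28]
face rim sides 1372 [-5.9  -5.15 -4.37]
frame 2867 [-2.6   0.78  1.61]
F [-1.91 -1.9   1.78]
face rim ahead 735 [-5.9  -5.1  -4.31]
face rim sides 1384 [-5.89 -5.12 -4.33]
frame 2870 [-2.6   0.76  1.57]
F [-1.11 -1.58  3.81]
```

The face has sunk about 5 mm evenly (rim −5.1 mm). The carrier's top is at +0.8 mm, so its underside is at −5.2 mm and flush. I'm handing in.

```bash
python3 -c "
from h import *
print(ctrl.hand_in())"
```

```text
the job is handed in; nothing more can be done
None
```

I put the white-lidded standard back in its row and pressed the blue carrier onto the sloped stage. I handed in while still gripping it, at about 18.6 s of the 54 s. The hand-in gave no verdict, so these are my own last checks:

| Check | Measured | Required |
|---|---|---|
| White pot to black, centre to centre | about 64 mm | 49–74 mm |
| White pot to grey, centre to centre | about 60 mm | 49–74 mm |
| White pot off the row line | about 1 mm | within 8 mm |
| Carrier tilt against the stage | within about 0.5° | 2° (0.035 rad) |
| Carrier off centre | about 1 mm | within 8 mm |
| Face sunk | about 5 mm, even ahead and at the sides | over 2 mm |
| Pressing force | about 5 N, noisy by 1–2 N | 2.5–20 N |

- **Neighbours:** the black and grey pots measured where they started, within the 4 mm or so that the cameras disagree. I did not measure the grey-handled carrier again, but the later pictures show it still in the tray.
- **One check failed at the end:** with the carrier on the face, my plate-tilt fit gave a meaningless result, probably because it picked up stage points along with the plate. I relied on the handle bar's slope and height instead. Both matched the values from before contact, so the carrier had not slipped in the grip.

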